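# Kit a housing: flip it over the ramp and fill it with spacers

## Task

The aluminium housing half lies open side down: lay it level on the flip ramp's paddle and let go, then swing the paddle up and over by its bar, so that the housing tips down the ramp and comes to lie there open side up. Then set it open side up and flat in the middle of the scale's platform, pour all six brass spacers from the cup into it, and stand the cup upright on the bench again, without disturbing the other things on the bench.

Things in the scene. Friction and masses are not known exactly. Their poses are not given: they have to be found in the camera images.
- housing_c (a point): Half of a small aluminium housing: an open rectangular shell, 80 mm long (its x), 64 wide (y), 24 deep, walls and back 3 mm thick, about 0.11 kg. It starts on the bench open side DOWN, like an upturned tray. The point is its centre, 12 mm from the rim plane and from the closed back; z points out of the closed back: up at the start, down when the open side is up.
- paddle_top (a point): Centre of the upper face of the flip ramp's paddle, a flat aluminium plate 100 mm long (x) by 80 wide (y), level, 55 mm above the bench, at the ramp's top. x points to its hinged edge, 50 mm away, where a toe strip stands 12 mm up from the face, so that a part stands on it when the paddle is raised; y along the hinge, z out of the face. The axes swing with the paddle.
- paddle (a joint): Paddle angle: 0 to 0.03 (level) at the start, growing as the free end is lifted up and over towards the ramp; upright 1.57, stop 1.85. A part on it topples onto the ramp, onto its other face, soon after upright (surely by 1.8). The hinge is damped (0.08 N m s/rad): let go short of upright it sinks back to level in 2 to 4 s; let go beyond upright it stays over.
- paddle_hinge (a point): Point on the hinge axis of the paddle, 55 mm above the bench, at the middle of its width. x points horizontally downhill, along the ramp, y along the hinge axis, z up.
- paddle_bar (a point): Middle of the bare part of the paddle's lifting bar, a round rod 10 mm thick sticking out sideways at the paddle's free end, parallel to the hinge, on the robot's side: 92 mm from the hinge axis, 70 mm to -y of the middle line, 53 mm above the bench when level. Bare from 40 to 96 mm, then a small cap; free beneath but for a 4 mm base plate. Pinched from above, it turns in the grip.
- ramp_mid (a point): Centre of the ramp's upper face: a slippery polished steel slope (friction about 0.15), 84 mm wide, 105 long, falling at 20 degrees away from the paddle, from 14 mm beyond the hinge axis to an end stop that stands 12 mm above its lower end; no side walls. Axes level: x downhill, y across, z up. A part slides to the stop and lies there at the ramp's slope.
- scale_top (a point): Centre of the flat steel platform of the bench scale, 115 by 115 mm, 40 mm above the bench, sides along x and y. A console as high as 34 mm adjoins the platform on its +x side. The platform does not move.
- cup_tab (a point): Grip point on the pouring cup's upright black tab. The cup is an open steel scoop with six spacers, 48 mm wide, 32 high: level floor 54 long, back and side walls, at its front (x) a floor rising at 10 degrees to the lip. Tab: 12 mm thick (y), 28 long (x), 32 to 72 mm above the underside; this point is at 58 mm, z up. Keep fingertips over 35 mm, clear of the walls. Empty 0.12 kg.
- cup_spout (a point): Middle of the lip of the cup's spout, 82 mm ahead of and 49 mm below the tab's grip point (cup axes), 9 mm above the underside; the opening is 42 mm wide. The cup is polished inside (friction 0.15): the pieces have all run out by the time the spout is tilted 0.75 rad (43 degrees) down.
- spacer1_c (a point): Centre of one of the six brass hexagonal spacers in the cup, 13 mm across flats, 12 mm tall, 12 g.
- spacer2_c (a point): Centre of one of the six brass hexagonal spacers in the cup, 13 mm across flats, 12 mm tall, 12 g.
- spacer3_c (a point): Centre of one of the six brass hexagonal spacers in the cup, 13 mm across flats, 12 mm tall, 12 g.
- spacer4_c (a point): Centre of one of the six brass hexagonal spacers in the cup, 13 mm across flats, 12 mm tall, 12 g.
- spacer5_c (a point): Centre of one of the six brass hexagonal spacers in the cup, 13 mm across flats, 12 mm tall, 12 g.
- spacer6_c (a point): Centre of one of the six brass hexagonal spacers in the cup, 13 mm across flats, 12 mm tall, 12 g.
- board1: A blue circuit board, 60 by 40 mm, 2 mm thick, lying between the ramp's foot and the scale; leave it alone. Origin under its centre.
- board2: A blue circuit board, 85 by 55 mm, lying at the left near the robot; leave it alone. Origin under its centre.
- spool: A solder spool, 66 mm in diameter, 62 mm high, standing behind; leave it alone. Origin under its centre.
- flux: A white bottle with a black cap, 40 mm in diameter, 75 mm high, behind the scale; leave it alone. Origin under its centre.
- tweezers: Dark steel tweezers, 125 mm long, lying flat between the places of housing and cup; leave them alone. Origin at their middle.
Things that resemble listed ones, but are neither listed nor needed, are in the scene too. Leave any green look-alike of the part that bears cup_tab alone.

How it is judged (in metres and radians):
On the way, in this order (a step that is already met when the one before it is completed fails the run):
1. the housing lies open side down on the level paddle, let go (x of housing_c in the frame of paddle_top between -0.03 and 0.03 m and y of housing_c in the frame of paddle_top between -0.03 and 0.03 m and z of housing_c in the frame of paddle_top between 0.008 and 0.017 m and angle between housing_c's own z axis and vertical below 0.12 rad and value of joint paddle below 0.12 rad and contact force between housing and the fingers below 0.3 N), for 0.2 s.
2. the paddle is swung up past 1.4 rad (value of joint paddle above 1.4 rad).
3. the housing lies open side up on the ramp, not held (x of housing_c in the frame of ramp_mid between -0.065 and 0.065 m and y of housing_c in the frame of ramp_mid between -0.05 and 0.05 m and z of housing_c in the frame of ramp_mid between -0.02 and 0.05 m and angle between housing_c's own z axis and vertical above 2.6 rad and linear speed of housing below 0.05 m/s and contact force between housing and the fingers below 0.3 N), for 0.2 s.
4. the housing lies flat, open side up, on the middle of the scale's platform, let go (horizontal distance between housing_c and scale_top below 0.025 m and angle between housing_c's own z axis and vertical above 3.04 rad and z of housing_c in the frame of scale_top between 0.009 and 0.016 m and contact force between housing and the fingers below 0.3 N), for 0.2 s.
5. the cup, held in the fingers above the bench, is tilted by more than 0.35 rad, its spout over the housing (angle between cup_tab's own z axis and vertical above 0.35 rad and height (world z) of cup_tab above 0.09 m and contact force between cup and the fingers above 0.5 N and horizontal distance between cup_spout and housing_c below 0.05 m), for 0.1 s.
At the end, for the whole second after the job is handed in: The housing lies flat (within 0.1 rad) and open side up on the scale, its centre within 25 mm of the platform's centre; all six spacers are inside it (heaped up is fine); the cup stands upright (within 0.1 rad) on the bench; everything is let go and at rest. The paddle may be left at any angle (all of step 4 and x of spacer1_c in the frame of housing_c between -0.037 and 0.037 m and y of spacer1_c in the frame of housing_c between -0.029 and 0.029 m and z of spacer1_c in the frame of housing_c between -0.025 and 0.01 m and x of spacer2_c in the frame of housing_c between -0.037 and 0.037 m and y of spacer2_c in the frame of housing_c between -0.029 and 0.029 m and z of spacer2_c in the frame of housing_c between -0.025 and 0.01 m and x of spacer3_c in the frame of housing_c between -0.037 and 0.037 m and y of spacer3_c in the frame of housing_c between -0.029 and 0.029 m and z of spacer3_c in the frame of housing_c between -0.025 and 0.01 m and x of spacer4_c in the frame of housing_c between -0.037 and 0.037 m and y of spacer4_c in the frame of housing_c between -0.029 and 0.029 m and z of spacer4_c in the frame of housing_c between -0.025 and 0.01 m and x of spacer5_c in the frame of housing_c between -0.037 and 0.037 m and y of spacer5_c in the frame of housing_c between -0.029 and 0.029 m and z of spacer5_c in the frame of housing_c between -0.025 and 0.01 m and x of spacer6_c in the frame of housing_c between -0.037 and 0.037 m and y of spacer6_c in the frame of housing_c between -0.029 and 0.029 m and z of spacer6_c in the frame of housing_c between -0.025 and 0.01 m and angle between cup_tab's own z axis and vertical below 0.1 rad and height (world z) of cup_tab between 0.052 and 0.066 m and contact force between cup and the fingers below 0.3 N and linear speed of each of housing, cup, spacer1, spacer2, spacer3, spacer4, spacer5, spacer6 below 0.03 m/s); the robot touches nothing.
It fails at once if another thing on the bench (circuit boards, spool, bottle, tweezers) is moved by more than 40 mm (distance of any of board1, board2, spool, flux, tweezers from where it was at the start of the episode above 0.04 m).
It also fails if it takes over 72 s, if anything falls off the work surface, if the arm or the gripper's body presses on something with over 40 N, if the wrist force passes 120 N, or if a joint passes its speed limit or range.

## Robot

A 6-joint arm with a two-finger parallel gripper is mounted at the origin on the work surface. World frame = base frame: x ahead of the robot, y to its left, z up, the work surface at z = 0. Lengths are in m, angles in degrees, forces in N, time in s.
With the tool pointing down it reaches from about 0.35 to 1 m from the base axis. Payload 7.1 kg.
Tool frame: the origin (TCP) lies on the centre line of the jaws, within the pads' length; the fingertips stand 8 mm ahead of it and the grasp point (between the pads) lies 11 mm behind it; z points along the fingers, y is the line along which they close (so a half turn about z gives the same grasp; the last joint's range is limited). The gripper opens to 85 mm and grips with 20 to 120 N. Pads are 22 mm wide; open, the fingers measure 114 mm over their backs; the gripper's body (76 mm by 85 mm) begins 54 mm behind the grasp point. The pads swing forward as they close: fully open they stand 13 mm farther back than shut.
Start: joints at [69.328, 24.242, 93.386, -0, 62.372, -1.089], TCP at [0.209, 0.589, 0.239] pointing down, gripper open.
Joint ranges: [-172.04, 172.04], [-51.8, 120.97], [4.93, 147.93], [-75.15, 255.16], [6.16, 154.13], [-145.62, 145.62]. Speed limits (degrees/s): [136.94, 136.94, 172.46, 180, 180, 180].

## Interface

Orientations are given as a 3x3 rotation matrix whose columns are the frame's x, y, z axes.
In Python, from station import robot, capture, calibration, workorder, find_in gives the robot as it stands.
- The arm moves only by the tool apply_moves, never from a script. Its argument "series" is one flat list of numbers, 7 for each row, row after row: the shift along the world's x, y, z in units of 50 mm (1.0 is 50 mm), then the turn, a rotation vector about the world's x, y, z in units of 5 degrees (1.0 is 5 degrees), then the opening, from 0 (shut) to 1 (fully open). A call has 1 to 8 rows; each row is the pose to reach, as a shift and turn from the pose commanded when the call began; what a row does not reach only later rows make up. A row lasts 1/10 s, in which the tool goes at most 50 mm and 8.59 degrees, less where a joint would pass 70% of its speed; a pose out of reach is approached as far as the arm can. A call with a gripper value outside its range is refused whole. The fingers move at their own pace and stop on an object; "grip_force" is the grip in N (left out, the last holds). Time passes only in rows, so rows that repeat a pose let the fingers close. It gives the time, the measured TCP pose, the force, the opening and the grip force at its end, in the units of the state.
- robot.read_state(): the state, without advancing time (a new reading comes with each control period).
- capture(name): name is "side" or "top"; returns the picture (384x512x3 uint8, red, green, blue); there is no depth.
- calibration(name): a dict with "fovy" (degrees; the focal length in pixels is half the picture's height over the tangent of half this angle, whatever the lens; pixels are square), "cx", "cy" (the principal point, pixels), "R" (3x3) and "t" (3): a world point X has camera coordinates R X + t. Camera axes: x right, y down, z forward; pixel columns grow to the right and rows downward; lengths in m; the calibration is good to about 2 mm. A picture is of the moment at which its call begins. calibration takes no time and is no camera call.
- workorder.sign_off(): hands the job in; it is judged then, once.
Trained networks look in the newest picture that a camera, given by its name, has taken for a name from the list of things; names that differ only in an ending like _2 or _b are one class to them, and where a whole thing is asked for, a point or a joint stands for the part that bears it (a point fixed in the world has none). Each returns a list of dicts, best first, with "conf" (0 to 1); they miss things now and then, are a little off and sometimes report something else, mostly with a low value. They report only what shows in the picture. A call takes as long as a camera call. They do not tell look-alikes from the thing itself.
- find_in(camera, name): "centre" ([column, row] in pixels, amid what is visible of it).
The state is a dict: "t": time; "q": joint angles; "dq": joint speeds; "effort": joint torques, N m; "position": TCP position; "eef_rot": TCP orientation; "force": force on the tool from outside, world axes, zero at the start; "moment": the same for the moment, N m; "opening": finger opening in m; "grasp_force": force on a finger pad.
Only numpy, scipy, OpenCV 4.12 (cv2) and the standard library are available. Lean on these libraries where they do the work, as an engineer would, in place of code of your own. Each camera call takes 0.05 s, during which the arm holds its last target. There are 200 camera calls.

## Working session

There is one attempt and no reset: what is moved stays moved. The work goes in short steps, Python scripts to look and compute and a tool call to move; the robot and the scene stay as the last step left them, time stands still between calls to the robot, and variables do not carry over. Pictures are saved under pics/ and viewed, at most 10 in all, crops included, and the job is handed in when it is done.

Besides the shell and the picture viewer there is one more tool, called after "Call:" as name(argument=value, ...) on one line, values as JSON. apply_moves: Moves the arm, as the interface text tells. Its arguments: {"type":"object","properties":{"series":{"type":"array","items":{"type":"number"}},"grip_force":{"type":"number"}},"required":["series"]}

```bash
ls; mkdir -p pics
cat > h.py <<'E'
import numpy as np, cv2
from station import robot, capture, calibration, workorder, find_in
def K(c):
    f=192/np.tan(np.radians(c['fovy'])/2); return f
def proj(n,X):
    c=calibration(n); p=np.array(c['R'])@np.array(X)+np.array(c['t']); f=K(c)
    return np.array([c['cx']+f*p[0]/p[2], c['cy']+f*p[1]/p[2]])
def ray(n,px,z):
    c=calibration(n); R=np.array(c['R']); t=np.array(c['t']); f=K(c)
    o=-R.T@t; d=R.T@np.array([(px[0]-c['cx'])/f,(px[1]-c['cy'])/f,1])
    return o+d*(z-o[2])/d[2]
def save(n,name,crop=None,s=1):
    im=capture(n)
    out=im if crop is None else im[crop[1]:crop[3],crop[0]:crop[2]]
    out=cv2.resize(out,None,fx=s,fy=s,interpolation=cv2.INTER_CUBIC)
    cv2.imwrite('pics/'+name+'.png',out[:,:,::-1]); return im
E
python3 - <<'E'
from h import *
a=save('top','top0',s=1.5); b=save('side','side0',s=1.5)
for n in ('top','side'):
    c=calibration(n); print(n,K(c),c['cx'],c['cy'],-np.array(c['R']).T@c['t'],np.round(c['R'],2).tolist())
    for o,z in (('housing_c',.024),('paddle_top',.055),('paddle_bar',.053),('paddle_hinge',.055),('ramp_mid',.03),('scale_top',.04),('cup_tab',.065),('cup_spout',.009),('board1',0),('spool',.03),('flux',.04),('tweezers',0),('board2',0)):
        for r in find_in(n,o)[:2]: print(o,np.round(r['centre'],0),round(r['conf'],2),np.round(ray(n,r['centre'],z),3))
E
```

```text
pics
top 396.08747309877646 255.53963917700324 192.19897618137537 [ 0.39725704 -0.01150646  1.05213102] [[-0.01, -1.0, -0.03], [-0.99, 0.01, -0.11], [0.11, 0.03, -0.99]]
housing_c [382. 218.] 0.56 [ 0.444 -0.31   0.024]
paddle_top [181. 165.] 0.6 [0.585 0.205 0.055]
paddle_bar [178. 166.] 0.71 [0.583 0.213 0.053]
paddle_hinge [325. 228.] 0.68 [ 0.42  -0.159  0.055]
paddle_hinge [200. 161.] 0.65 [0.593 0.157 0.055]
ramp_mid [203. 164.] 0.67 [0.59  0.152 0.03 ]
scale_top [324. 159.] 0.68 [ 0.597 -0.163  0.04 ]
cup_tab [130. 195.] 0.9 [0.506 0.333 0.065]
cup_tab [402. 289.] 0.85 [ 0.272 -0.337  0.065]
cup_spout [402. 287.] 0.9 [ 0.269 -0.356  0.009]
cup_spout [125. 198.] 0.78 [0.505 0.364 0.009]
board1 [175. 252.] 0.94 [0.36 0.23 0.  ]
board1 [275. 162.] 0.53 [ 0.601 -0.037  0.   ]
spool [264.  98.] 0.82 [ 0.768 -0.008  0.03 ]
spool [384. 218.] 0.69 [ 0.446 -0.311  0.03 ]
flux [381. 112.] 0.64 [ 0.722 -0.314  0.04 ]
flux [180. 163.] 0.64 [0.593 0.211 0.04 ]
tweezers [322. 224.] 0.67 [ 0.432 -0.16   0.   ]
board2 [175. 252.] 0.94 [0.36 0.23 0.  ]
board2 [275. 162.] 0.53 [ 0.601 -0.037  0
[... 179 characters left out ...]
[281. 130.] 0.89 [ 0.448 -0.301  0.024]
paddle_bar [206. 266.] 0.92 [0.588 0.211 0.053]
paddle_hinge [209. 264.] 0.59 [0.583 0.207 0.055]
ramp_mid [211. 264.] 0.71 [0.585 0.19  0.03 ]
scale_top [226. 159.] 0.64 [ 0.596 -0.139  0.04 ]
cup_tab [241. 348.] 0.9 [0.496 0.381 0.065]
cup_tab [283. 205.] 0.8 [0.434 0.037 0.065]
cup_spout [337. 156.] 0.84 [ 0.282 -0.213  0.009]
cup_spout [284. 203.] 0.78 [ 0.43  -0.019  0.009]
board1 [311. 291.] 0.68 [ 0.362  0.223 -0.   ]
board1 [222. 198.] 0.62 [ 0.594 -0.032  0.   ]
spool [153. 194.] 0.71 [ 0.768 -0.005  0.03 ]
flux [190. 122.] 0.49 [ 0.727 -0.299  0.04 ]
board2 [311. 291.] 0.68 [ 0.362  0.223 -0.   ]
board2 [222. 198.] 0.62 [ 0.594 -0.032  0.   ]
```

View pics/top0.png

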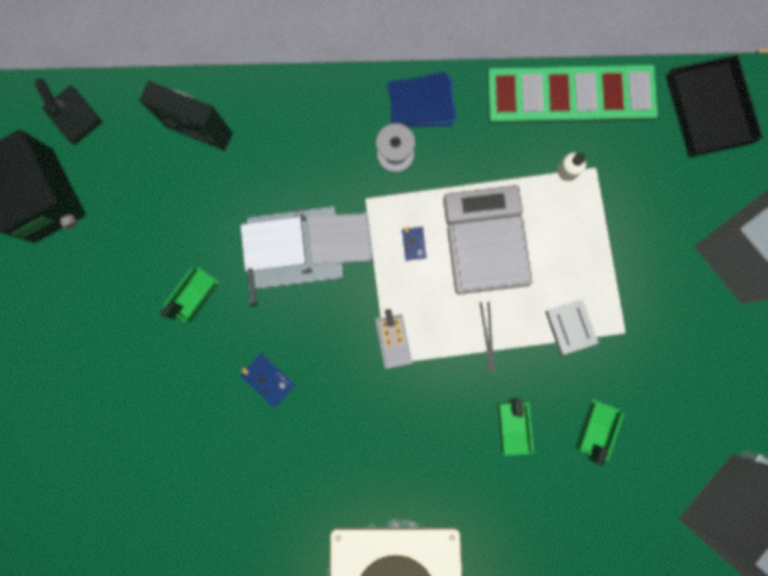

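View pics/side0.png

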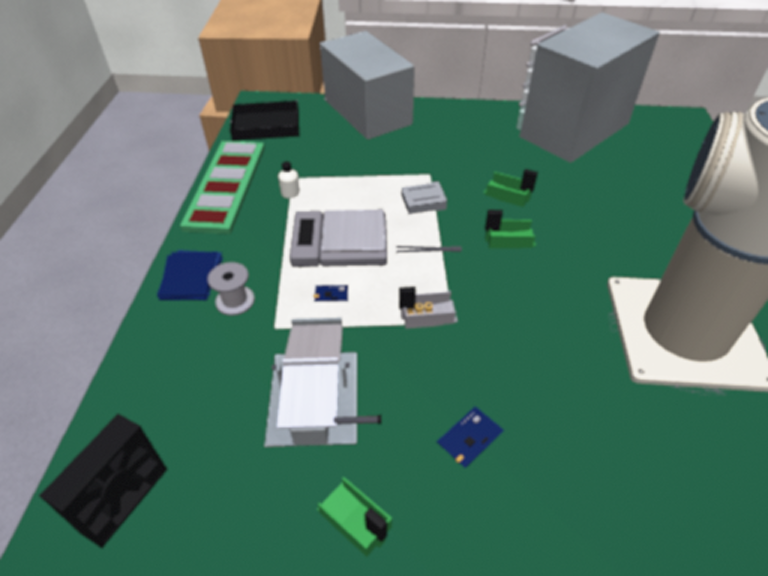

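```bash
cat > comp.py <<'E'
from h import *
def comp(n,name,crops,im=None):
    im=capture(n) if im is None else im
    t=[]
    for x,y in crops:
        c=cv2.resize(im[y:y+75,x:x+100],None,fx=4,fy=4,interpolation=cv2.INTER_CUBIC)
        for k in range(0,100,10):
            cv2.line(c,(4*k,0),(4*k,10 if (x+k)%50 else 18),(255,0,0),1); cv2.putText(c,str(x+k),(4*k,20),0,.3,(255,0,0),1)
        for k in range(0,75,10):
            cv2.line(c,(0,4*k),(10,4*k),(255,0,0),1); cv2.putText(c,str(y+k),(10,4*k+4),0,.3,(255,0,0),1)
        t.append(c)
    o=np.vstack([np.hstack(t[:2]),np.hstack(t[2:])])
    cv2.imwrite('pics/'+name+'.png',o[:,:,::-1])
E
python3 - <<'E'
from comp import *
comp('top','ctop',[(160,130),(280,120),(330,180),(210,190)])
comp('side','cside',[(170,220),(180,120),(230,90),(240,160)])
E
```

```text
(no output)
```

View pics/ctop.png

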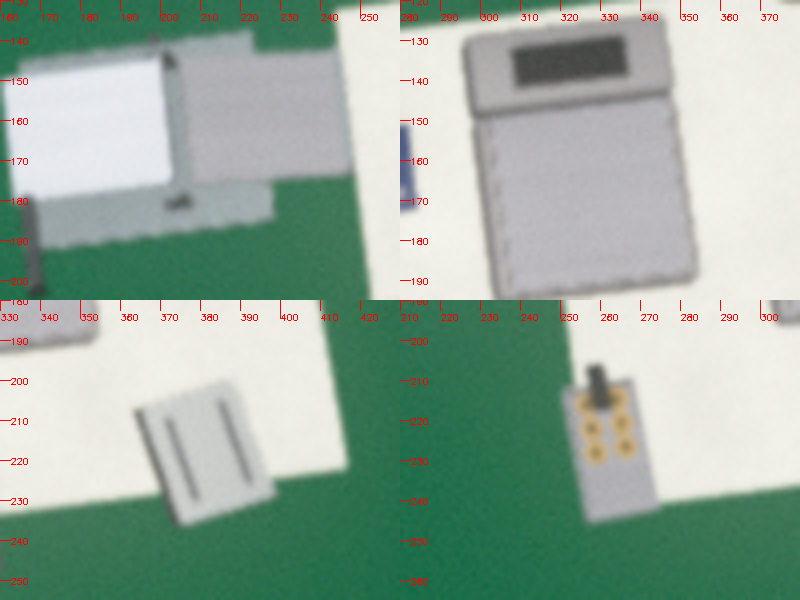

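View pics/cside.png

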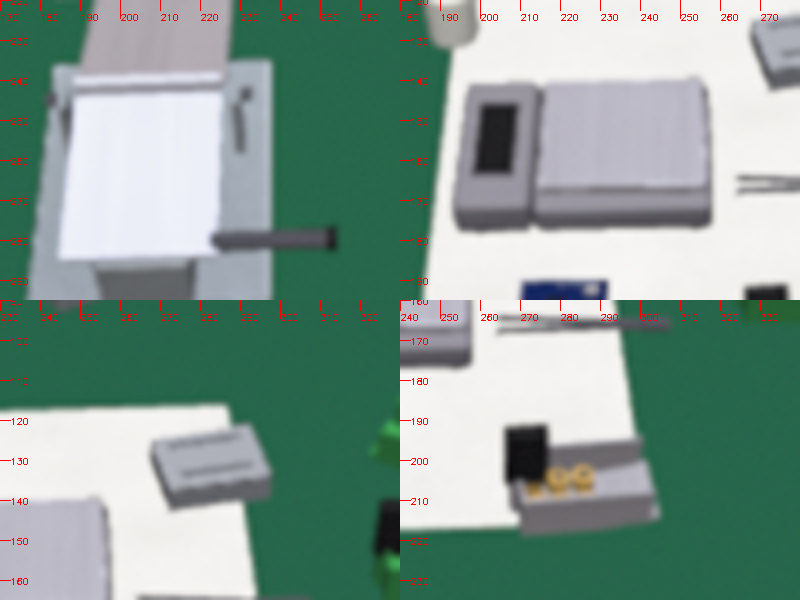

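```bash
cat > fit.py <<'E'
from h import *
from scipy.optimize import least_squares
def fit(name,pts,g):
    # pts: list of (cam,[px],(x,y,z) local coords)
    def res(p,w=None):
        c,s=np.cos(p[2]),np.sin(p[2]); r=[]
        for n,px,L in pts:
            X=[p[0]+c*L[0]-s*L[1],p[1]+s*L[0]+c*L[1],L[2]]
            r+=list(proj(n,X)-px)
        return np.array(r)
    q=least_squares(res,g,loss='soft_l1')
    print(name,np.round(q.x[:2],4),'yaw deg',round(np.degrees(q.x[2]),1)); 
    r=res(q.x).reshape(-1,2)
    print('  ',[ (n[0],*np.round(a,1)) for (n,_,_),a in zip(pts,r)])
    return q.x
E
python3 - <<'E'
from fit import *
a,b,z=.04,.032,.024
# housing yaw guess: image down=-x; long axis px (11,29)-> world (-x, -y)
fit('housing',[('top',(387.5,200),(a,-b,z)),('top',(365.5,206.5),(a,b,z)),('top',(376,235.5),(-a,b,z)),('top',(398.5,228.5),(-a,-b,z)),
 ('side',(267.5,130),(a,b,z)),('side',(292,121.5),(a,-b,z)),('side',(297.5,135),(-a,-b,z)),('side',(272,142),(-a,b,z))][:4]+
 [('side',(292,121.5),(-a,-b,z)),('side',(267.5,130),(a,-b,z)),('side',(297.5,135),(-a,b,z)),('side',(272,142),(a,b,z))],[.44,-.31,.3])
p=.0575
fit('scale',[('top',(347.5,143.7),(p,-p,.04)),('top',(303,148.7),(p,p,.04)),('top',(310,193),(-p,p,.04)),('top',(354,188.7),(-p,-p,.04)),
 ('side',(216.2,140.7),(p,-p,.04)),('side',(255.7,140),(-p,-p,.04)),('side',(257,166.2),(-p,p,.04)),('side',(214.5,167),(p,p,.04))],[.59,-.15,.1])
# paddle frame at hinge: x downhill. guess yaw -90deg
fit('hinge',[('top',(161,146),(-.1,.04,.055)),('top',(164.5,180),(-.1,-.04,.055)),('side',(185,284.5),(-.1,.04,.055)),('side',(225,283.7),(-.1,-.04,.055)),
 ('side',(253.7,279.5),(-.092,-.1,.053)),('top',(170,203),(-.092,-.102,.053)),('side',(190,238),(0,.04,.067)),('side',(227,238),(0,-.04,.067))],[.59,.15,-1.5])
# cup frame at tab point, x to spout
fit('cup',[('top',(259.7,211),(0,0,.072)),('top',(257,245.5),(.082,-.022,.009)),('top',(275,242),(.082,.022,.009)),('side',(266.4,192),(-.014,-.00,.072)),('side',(276.8,192),(.014,.0,.072))],[.47,0,3.3])
for n in ('housing_c',): pass
E
```

```text
housing [ 0.4456 -0.3073] yaw deg 17.3
   [('t', np.float64(0.1), np.float64(-0.7)), ('t', np.float64(-1.4), np.float64(0.4)), ('t', np.float64(-1.4), np.float64(1.1)), ('t', np.float64(-0.1), np.float64(0.4)), ('s', np.float64(-0.4), np.float64(-0.4)), ('s', np.float64(-0.6), np.float64(-5.5)), ('s', np.float64(0.0), np.float64(-1.5)), ('s', np.float64(-0.1), np.float64(-4.8))]
scale [ 0.5724 -0.1724] yaw deg 6.2
   [('t', np.float64(-0.4), np.float64(0.7)), ('t', np.float64(-0.0), np.float64(1.0)), ('t', np.float64(-1.2), np.float64(0.4)), ('t', np.float64(-0.5), np.float64(-0.6)), ('s', np.float64(-0.1), np.float64(-1.5)), ('s', np.float64(-0.3), np.float64(-1.6)), ('s', np.float64(-0.5), np.float64(-0.9)), ('s', np.float64(-0.3), np.float64(-0.8))]
hinge [0.5937 0.1523] yaw deg -85.0
   [('t', np.float64(1.0), np.float64(3.8)), ('t', np.float64(-0.3), np.float64(0.3)), ('s', np.float64(0.0), np.float64(-1.8)), ('s', np.float64(-0.8), np.float64(-1.2)), ('s', np.float64(-0.2), np.float64(-0.2)), ('t', np.float64(-0.9), np.float64(1.1)), ('s', np.float64(-0.2), np.float64(1.3)), ('s', np.float64(-0.8), np.float64(1.1))]
cup [0.4623 0.0042] yaw deg 190.2
   [('t', np.float64(0.0), np.float64(0.3)), ('t', np.float64(0.7), np.float64(-0.2)), ('t', np.float64(-0.8), np.float64(0.2)), ('s', np.float64(-0.7), np.float64(0.4)), ('s', np.float64(0.4), np.float64(-0.5))]
```

Run:
```python
from fit import *
a,b,z=.04,.032,.024
h=fit('housing',[('top',(387.5,200),(a,-b,z)),('top',(366,206.5),(a,b,z)),('top',(376,235),(-a,b,z)),('top',(398.5,228.5),(-a,-b,z)),
('side',(292,121.3),(-a,-b,z)),('side',(268,127.5),(a,-b,z)),('side',(297.7,131.7),(-a,b,z)),('side',(272,135),(a,b,z))],[.44,-.31,.3])
g=fit('hinge',[('top',(161,150),(-.1,.04,.055)),('top',(164.5,180),(-.1,-.04,.055)),('side',(185,284.5),(-.1,.04,.055)),('side',(225,283.7),(-.1,-.04,.055)),
 ('side',(253.7,279.5),(-.092,-.1,.053)),('top',(170,203),(-.092,-.102,.053)),('side',(190,238),(0,.04,.067)),('side',(227,238),(0,-.04,.067))],[.59,.15,-1.5])
s=robot.read_state(); print(s['t'],np.round(s['eef_rot'],3).tolist(),s['position'],s['opening'],s['force'])
```

```text
housing [ 0.4456 -0.3096] yaw deg 17.1
   [('t', np.float64(1.1), np.float64(-0.7)), ('t', np.float64(-1.0), np.float64(0.3)), ('t', np.float64(-0.5), np.float64(1.5)), ('t', np.float64(0.7), np.float64(0.4)), ('s', np.float64(-0.3), np.float64(-0.7)), ('s', np.float64(-1.0), np.float64(-3.4)), ('s', np.float64(-0.2), np.float64(1.4)), ('s', np.float64(-0.1), np.float64(1.8))]
hinge [0.5936 0.1526] yaw deg -84.7
   [('t', np.float64(0.9), np.float64(0.0)), ('t', np.float64(-0.4), np.float64(0.5)), ('s', np.float64(0.2), np.float64(-1.6)), ('s', np.float64(-0.6), np.float64(-1.2)), ('s', np.float64(0.1), np.float64(-0.2)), ('t', np.float64(-0.8), np.float64(1.3)), ('s', np.float64(-0.2), np.float64(1.5)), ('s', np.float64(-0.8), np.float64(1.1))]
1.5 [[-0.942, 0.335, -0.0], [0.335, 0.942, -0.0], [0.0, -0.0, -1.0]] [0.20945156 0.58883404 0.23932034] 0.08526603597978692 [-0.32410764 -0.4161839  -1.24073096]
```

Call:
apply_moves(series=[5,-7,-0.8,0,0,-13.6,1,5,-7,-0.8,0,0,-13.6,1,5,-7,-0.8,0,0,-13.6,1,5,-7,-0.8,0,0,-13.6,1,5,-7,-0.8,0,0,-13.6,1,5,-7,-0.8,0,0,-13.6,1,5,-7,-0.8,0,0,-13.6,1,5,-7,-0.8,0,0,-13.6,1], grip_force=40)

```text
t: 2.3
position: [0.442, 0.2631, 0.2024]
eef_rot: [[-0.036, 0.999, 0.001], [0.999, 0.036, 0.0], [0.0, 0.001, -1.0]]
force: [0.6, 0.8, -0.0]
opening: 0.0854
grasp_force: 0.0
```

Call:
apply_moves(series=[0.3,-11.2,-1.6,0,0,-14.9,1,0.3,-11.2,-1.6,0,0,-14.9,1,0.3,-11.2,-1.6,0,0,-14.9,1,0.3,-11.2,-1.6,0,0,-14.9,1,0.3,-11.2,-1.6,0,0,-14.9,1,0.3,-11.2,-1.6,0,0,-14.9,1,0.3,-11.2,-1.6,0,0,-14.9,1,0.3,-11.2,-1.6,0,0,-14.9,1])

```text
t: 3.1
position: [0.4515, -0.1332, 0.1458]
eef_rot: [[0.918, 0.396, 0.001], [0.396, -0.918, -0.0], [0.001, 0.001, -1.0]]
force: [1.8, -0.6, 0.9]
opening: 0.0854
grasp_force: 0.0
```

```bash
cat >> h.py <<'E'
def st():
    s=robot.read_state(); R=np.array(s['eef_rot']); print('t',round(s['t'],2),'p',np.round(s['position'],4),'psi',round(np.degrees(np.arctan2(R[1,1],R[0,1])),1),'z',np.round(R[:,2],3),'q',np.round(s['q'],0),'op',round(s['opening'],4),'f',np.round(s['force'],1)); return s
def to(p,psi):
    s=st(); R=np.array(s['eef_rot']); d=(np.array(p)-s['position'])/.05
    print('shift',np.round(d,2),'turn z',round((psi-np.degrees(np.arctan2(R[1,1],R[0,1])))/5,2))
E
python3 - <<'E'
from h import *
to((.4456,-.3096,.1),-72.9)
E
```

```text
t 3.1 p [ 0.4515 -0.1332  0.1458] psi -66.7 z [ 0.001 -0.    -1.   ] q [-18.  20. 116.   0.  44.  49.] op 0.0854 f [ 1.8 -0.6  0.9]
shift [-0.12 -3.53 -0.92] turn z -1.24
```

Call:
apply_moves(series=[-0.1,-3.4,-0.9,0,0,-1.1,1,-0.1,-3.4,-0.9,0,0,-1.1,1,-0.1,-3.4,-0.9,0,0,-1.1,1,-0.1,-3.4,-0.9,0,0,-1.1,1,-0.1,-3.4,-0.9,0,0,-1.1,1,-0.1,-3.4,-0.9,0,0,-1.1,1])

```text
t: 3.7
position: [0.4462, -0.3012, 0.1005]
eef_rot: [[0.951, 0.31, -0.001], [0.31, -0.951, 0.001], [-0.0, -0.001, -1.0]]
force: [-0.2, 0.1, 0.9]
opening: 0.0854
grasp_force: 0.0
```

Run:
```python
from h import *
to((.4456,-.3096,.01),-72.9)
save('side','s1',(220,60,360,165),5.5)
for n in ('top','side'):
    for X in ((.4456,-.3096,.024),): print(n,proj(n,X))
```

```text
t 3.7 p [ 0.4462 -0.3012  0.1005] psi -71.9 z [-0.001  0.001 -1.   ] q [-35.  29. 109.   0.  42.  37.] op 0.0854 f [-0.2  0.1  0.9]
shift [-0.01 -0.17 -1.81] turn z -0.2
top [382.08140463 217.8501259 ]
side [282.03892907 128.50726186]
```

View pics/s1.png

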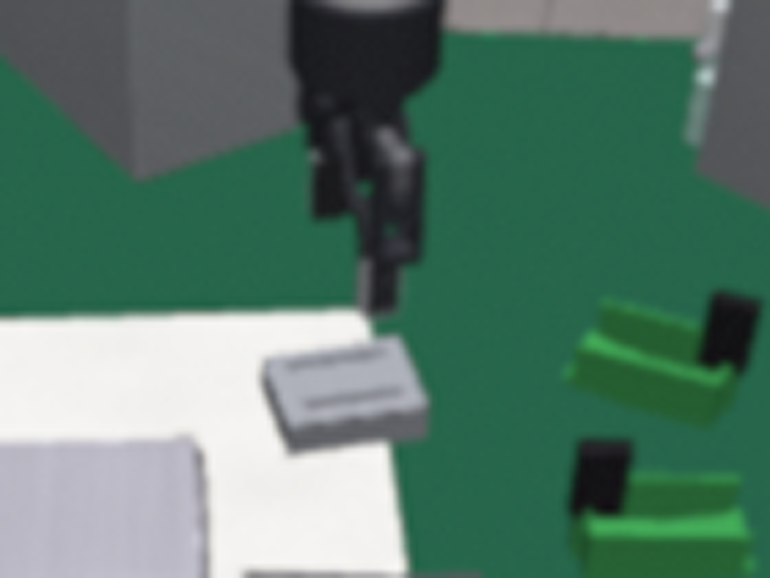

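Call:
apply_moves(series=[0,-0.12,-0.6,0,0,-0.1,1,0,-0.12,-1.2,0,0,-0.1,1,0,-0.12,-1.6,0,0,-0.1,1,0,-0.12,-1.8,0,0,-0.1,1,0,-0.12,-1.8,0,0,-0.1,1,0,-0.12,-1.8,0,0,-0.1,0.5,0,-0.12,-1.8,0,0,-0.1,0.5,0,-0.12,-1.8,0,0,-0.1,0.5])

```text
t: 4.55
position: [0.4475, -0.3074, 0.0122]
eef_rot: [[0.953, 0.304, 0.002], [0.304, -0.953, -0.001], [0.002, 0.002, -1.0]]
force: [0.9, 3.5, 7.6]
opening: 0.063
grasp_force: 44.8
```

Call:
apply_moves(series=[0,0,0,0,0,0,0.5,0,0,0,0,0,0,0.5,0,0,0,0,0,0,0.5,0,0,0,0,0,0,0.5])

```text
t: 4.95
position: [0.4475, -0.3074, 0.0122]
eef_rot: [[0.953, 0.303, 0.002], [0.303, -0.953, -0.001], [0.002, 0.002, -1.0]]
force: [0.6, 2.4, 7.8]
opening: 0.063
grasp_force: 44.9
```

Run:
```python
from h import *
s=st(); print(s['grasp_force'])
```

```text
t 4.95 p [ 0.4475 -0.3074  0.0122] psi -72.3 z [ 0.002 -0.001 -1.   ] q [-36.  38. 109.   0.  32.  37.] op 0.063 f [0.6 2.4 7.8]
44.94111344218254
```

Call:
apply_moves(series=[0,0,0.8,0,0,0,0.5,0,0,1.7,0,0,0,0.5,0,0.8,2.6,0,0,1,0.5,0.6,1.8,3,0,0,2.6,0.5,0.9,2.8,3,0,0,4.2,0.5,1.2,3.7,3,0,0,5.8,0.5,1.5,4.6,3,0,0,7.4,0.5,1.8,5.5,3,0,0,9,0.5])

```text
t: 5.75
position: [0.5329, -0.0425, 0.1617]
eef_rot: [[0.454, 0.891, 0.002], [0.891, -0.454, -0.0], [0.001, 0.002, -1.0]]
force: [0.9, -0.8, -1.5]
opening: 0.0628
grasp_force: 45.5
```

Run:
```python
from h import *
to((.589,.202,.1),5.3)
```

```text
t 5.75 p [ 0.5329 -0.0425  0.1617] psi -27.0 z [ 0.002 -0.    -1.   ] q [ -6.  23. 108.  -0.  49.  21.] op 0.0628 f [ 0.9 -0.8 -1.5]
shift [ 1.12  4.89 -1.23] turn z 6.47
```

Call:
apply_moves(series=[0.3,0.9,0,0,0,1.6,0.5,0.5,1.8,0,0,0,3.2,0.5,0.7,2.7,-0.2,0,0,4.8,0.5,0.9,3.6,-0.6,0,0,6.5,0.5,1.05,4.4,-1,0,0,6.5,0.5,1.05,4.7,-1.2,0,0,6.5,0.5,1.05,4.7,-1.2,0,0,6.5,0.5,1.05,4.7,-1.2,0,0,6.5,0.5])

```text
t: 6.55
position: [0.5845, 0.1901, 0.1009]
eef_rot: [[-0.09, 0.996, -0.001], [0.996, 0.09, -0.001], [-0.0, -0.001, -1.0]]
force: [-0.5, 0.3, -1.4]
opening: 0.063
grasp_force: 45.5
```

Run:
```python
from comp import *
to((.589,.202,.068),5.3)
comp('side','s2',[(170,220),(140,200),(170,220),(170,200)]) if 0 else None
a=capture('side');b=capture('top')
A=cv2.resize(a[215:305,160:270],None,fx=3.6,fy=3.6,interpolation=2);B=cv2.resize(b[120:210,140:250],None,fx=3.6,fy=3.6,interpolation=2)
cv2.imwrite('pics/s2.png',np.hstack([A,B])[:,:,::-1])
```

```text
t 6.55 p [0.5845 0.1901 0.1009] psi 5.2 z [-0.001 -0.001 -1.   ] q [17. 34. 99. -0. 47. 12.] op 0.063 f [-0.5  0.3 -1.4]
shift [ 0.09  0.24 -0.66] turn z 0.02
```

View pics/s2.png

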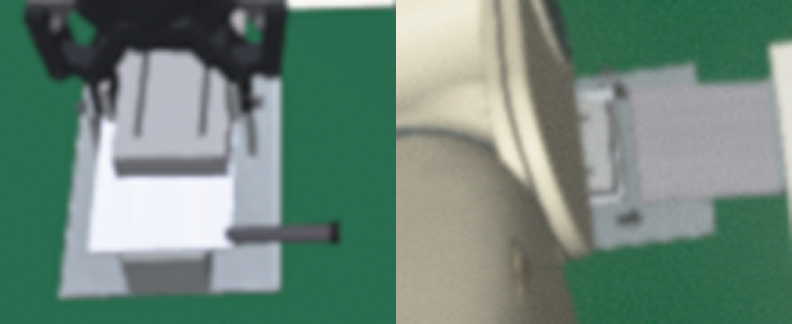

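Run:
```python
from h import *
print('end',ray('top',(200.3,158),.113), 'toe',ray('top',(203.2,160),.067), 'predicted end px',proj('top',(.588,.150,.113)))
```

```text
end [0.5901116  0.14624433 0.113     ] toe [0.59429956 0.14654039 0.067     ] predicted end px [198.74744116 158.87841431]
```

Call:
apply_moves(series=[0.08,0.3,0,0,0,0,0.5,0.08,0.3,-0.2,0,0,0,0.5,0.08,0.3,-0.4,0,0,0,0.5,0.08,0.3,-0.55,0,0,0,0.5,0.08,0.3,-0.64,0,0,0,0.5,0.08,0.3,-0.64,0,0,0,0.5])

```text
t: 7.25
position: [0.5886, 0.2053, 0.0679]
eef_rot: [[-0.09, 0.996, -0.001], [0.996, 0.09, -0.001], [-0.0, -0.001, -1.0]]
force: [-0.2, -0.3, -1.1]
opening: 0.063
grasp_force: 45.5
```

Call:
apply_moves(series=[0,0,-0.03,0,0,0,0.5,0,0,-0.03,0,0,0,0.5])

```text
t: 7.45
position: [0.5891, 0.2056, 0.0673]
eef_rot: [[-0.09, 0.996, 0.0], [0.996, 0.09, 0.0], [-0.0, 0.0, -1.0]]
force: [-0.3, -0.3, -1.1]
opening: 0.0629
grasp_force: 45.6
```

Call:
apply_moves(series=[0,0,-0.04,0,0,0,0.5,0,0,-0.04,0,0,0,0.5,0,0,-0.04,0,0,0,0.5])

```text
t: 7.75
position: [0.5892, 0.2057, 0.0671]
eef_rot: [[-0.09, 0.996, 0.001], [0.996, 0.09, 0.0], [0.0, 0.001, -1.0]]
force: [-5.7, -2.5, 16.3]
opening: 0.0631
grasp_force: 47.5
```

Contact at z 0.067; release and rise.

Call:
apply_moves(series=[0,0,0.03,0,0,0,0.5,0,0,0.03,0,0,0,1,0,0,0.03,0,0,0,1,0,0,0.03,0,0,0,1,0,0,0.03,0,0,0,1,0,0,0.8,0,0,0,1,0,0,1.5,0,0,0,1,0,0,1.5,0,0,0,1])

```text
t: 8.55
position: [0.592, 0.2067, 0.1449]
eef_rot: [[-0.09, 0.996, 0.008], [0.996, 0.09, 0.003], [0.002, 0.008, -1.0]]
force: [0.6, 0.2, -0.6]
opening: 0.0855
grasp_force: 0.0
```

Run:
```python
from h import *
# bar at hinge-frame (-.092,-.075)
y=np.radians(-84.7); xd=np.array([np.cos(y),np.sin(y)]); yd=np.array([-xd[1],xd[0]])
b=np.array([.5936,.1526])-.092*xd-.075*yd
to((b[0],b[1],.053-.011),95.3); print(b,xd)
print(find_in('side','housing_c')[:2],find_in('top','housing_c')[:2]) if 0 else None
a=capture('side'); A=cv2.resize(a[195:305,150:290],None,fx=4,fy=4,interpolation=2)
cv2.imwrite('pics/s3.png',A[:,:,::-1])
```

```text
t 8.55 p [0.592  0.2067 0.1449] psi 5.2 z [ 0.008  0.003 -1.   ] q [18. 31. 97. -0. 52. 13.] op 0.0855 f [ 0.6  0.2 -0.6]
shift [-1.63  0.61 -2.06] turn z 18.03
[0.51042255 0.23727888] [ 0.09237059 -0.9957247 ]
```

View pics/s3.png

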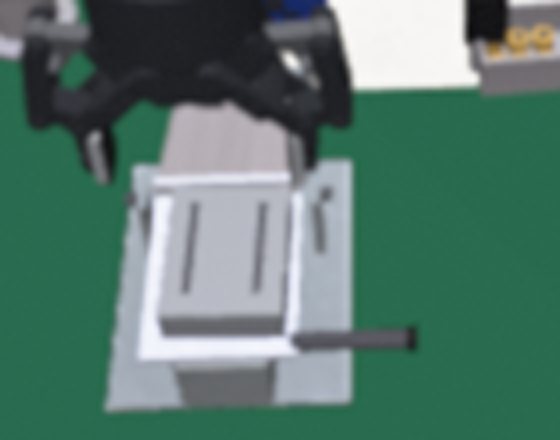

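Call:
apply_moves(series=[-1.63,0.6,0,0,0,18,0.5,-1.63,0.6,0,0,0,18,0.5,-1.63,0.6,0,0,0,18,0.5,-1.63,0.6,0,0,0,18,0.5,-1.63,0.6,0,0,0,18,0.5,-1.63,0.6,0,0,0,18,0.5,-1.63,0.6,0,0,0,18,0.5,-1.63,0.6,0,0,0,18,0.5])

```text
t: 9.4
position: [0.5066, 0.2354, 0.1389]
eef_rot: [[-0.963, 0.271, -0.002], [0.271, 0.963, -0.001], [0.002, -0.001, -1.0]]
force: [-0.1, -0.3, -0.1]
opening: 0.0427
grasp_force: 0.0
```

Run:
```python
from h import *
to((.5104,.2373,.042),95.3)
```

```text
t 9.4 p [0.5066 0.2354 0.1389] psi 74.3 z [-0.002 -0.001 -1.   ] q [ 24.  27. 106.   0.  48. -51.] op 0.0427 f [-0.1 -0.3 -0.1]
shift [ 0.08  0.04 -1.94] turn z 4.21
```

Call:
apply_moves(series=[0.08,0.04,0,0,0,1.7,0.5,0.08,0.04,-0.2,0,0,3.4,0.5,0.08,0.04,-0.7,0,0,4.2,0.5,0.08,0.04,-1.2,0,0,4.2,0.5,0.08,0.04,-1.7,0,0,4.2,0.5,0.08,0.04,-1.95,0,0,4.2,0.5,0.08,0.04,-1.95,0,0,4.2,0.5,0.08,0.04,-1.95,0,0,4.2,0.5])

```text
t: 10.2
position: [0.5115, 0.2377, 0.0427]
eef_rot: [[-0.996, -0.086, -0.0], [-0.086, 0.996, -0.0], [0.0, -0.0, -1.0]]
force: [-0.3, 0.2, 0.6]
opening: 0.0431
grasp_force: 0.0
```

Call:
apply_moves(series=[0,0,0,0,0,0,0,0,0,0,0,0,0,0,0,0,0,0,0,0,0,0,0,0,0,0,0,0,0,0,0,0,0,0,0], grip_force=25)

```text
t: 10.7
position: [0.5122, 0.2378, 0.0437]
eef_rot: [[-0.996, -0.086, 0.002], [-0.086, 0.996, 0.0], [-0.002, 0.0, -1.0]]
force: [1.5, -2.9, 6.8]
opening: 0.009
grasp_force: 24.7
```

Run:
```python
from h import *
s=st(); print(s['grasp_force'])
p=np.array(s['position'])
y=np.radians(-84.7); xd=np.array([np.cos(y),np.sin(y),0])
# arc: bar grasp at angle; radius .092, start at atan(-.002)
for k in range(0,25):
    a=k*.08
    d=(-.092*np.cos(a)-(-.002)*np.sin(a)+.092)*xd+np.array([0,0,.092*np.sin(a)-.002*np.cos(a)+.002])
    print(round(a,2),np.round(d/.05,2))
```

```text
t 10.7 p [0.5122 0.2378 0.0437] psi 94.9 z [ 0.002  0.    -1.   ] q [ 24.  36. 107.  -0.  37. -71.] op 0.009 f [ 1.5 -2.9  6.8]
24.676566123962402
0.0 [0. 0. 0.]
0.08 [ 0.   -0.01  0.15]
0.16 [ 0.   -0.03  0.29]
0.24 [ 0.01 -0.06  0.44]
0.32 [ 0.01 -0.11  0.58]
0.4 [ 0.01 -0.16  0.72]
0.48 [ 0.02 -0.23  0.85]
0.56 [ 0.03 -0.3   0.98]
0.64 [ 0.04 -0.39  1.11]
0.72 [ 0.04 -0.48  1.22]
0.8 [ 0.05 -0.58  1.33]
0.88 [ 0.06 -0.7   1.43]
0.96 [ 0.08 -0.81  1.52]
1.04 [ 0.09 -0.94  1.61]
1.12 [ 0.1  -1.07  1.68]
1.2 [ 0.11 -1.21  1.74]
1.28 [ 0.12 -1.34  1.79]
1.36 [ 0.14 -1.49  1.83]
1.44 [ 0.15 -1.63  1.86]
1.52 [ 0.17 -1.78  1.88]
1.6 [ 0.18 -1.93  1.88]
1.68 [ 0.19 -2.07  1.87]
1.76 [ 0.21 -2.22  1.85]
1.84 [ 0.22 -2.36  1.82]
1.92 [ 0.23 -2.5   1.78]
```

Call:
apply_moves(series=[0,-0.01,0.15,0,0,0,0,0,-0.03,0.29,0,0,0,0,0.01,-0.06,0.44,0,0,0,0,0.01,-0.11,0.58,0,0,0,0,0.01,-0.16,0.72,0,0,0,0,0.02,-0.23,0.85,0,0,0,0,0.03,-0.3,0.98,0,0,0,0,0.04,-0.39,1.11,0,0,0,0])

```text
t: 11.5
position: [0.514, 0.2214, 0.1003]
eef_rot: [[-0.996, -0.085, 0.002], [-0.085, 0.996, 0.005], [-0.003, 0.005, -1.0]]
force: [-4.8, 17.1, 8.9]
opening: 0.0092
grasp_force: 25.0
```

Call:
apply_moves(series=[0,-0.09,0.11,0,0,0,0,0.01,-0.19,0.22,0,0,0,0,0.02,-0.31,0.32,0,0,0,0,0.04,-0.42,0.41,0,0,0,0,0.05,-0.55,0.5,0,0,0,0,0.06,-0.68,0.57,0,0,0,0,0.07,-0.82,0.63,0,0,0,0,0.08,-0.95,0.68,0,0,0,0])

```text
t: 12.3
position: [0.5196, 0.1721, 0.135]
eef_rot: [[-0.996, -0.086, 0.006], [-0.086, 0.996, 0.003], [-0.006, 0.002, -1.0]]
force: [4.1, 4.3, 6.1]
opening: 0.009
grasp_force: 25.1
```

Call:
apply_moves(series=[0.02,-0.15,0.04,0,0,0,0,0.03,-0.29,0.07,0,0,0,0,0.05,-0.44,0.09,0,0,0,0,0.06,-0.59,0.09,0,0,0,0,0.07,-0.73,0.08,0,0,0,0,0.09,-0.88,0.06,0,0,0,0,0.095,-0.96,0.045,0,0,0,0,0.095,-0.96,0.045,0,0,0,0])

```text
t: 13.1
position: [0.5245, 0.123, 0.1361]
eef_rot: [[-0.996, -0.085, 0.005], [-0.085, 0.996, 0.001], [-0.005, 0.001, -1.0]]
force: [6.0, 1.3, 1.5]
opening: 0.0088
grasp_force: 24.7
```

Run:
```python
from h import *
st()
a=capture('side');b=capture('top')
A=cv2.resize(a[190:300,155:265],None,fx=3.6,fy=3.6,interpolation=2);B=cv2.resize(b[110:220,160:270],None,fx=3.6,fy=3.6,interpolation=2)
cv2.imwrite('pics/s4.png',np.hstack([A,B])[:,:,::-1])
```

```text
t 13.1 p [0.5245 0.123  0.1361] psi 94.9 z [ 0.005  0.001 -1.   ] q [ 12.  25. 109.   0.  46. -83.] op 0.0088 f [6.  1.3 1.5]
```

View pics/s4.png

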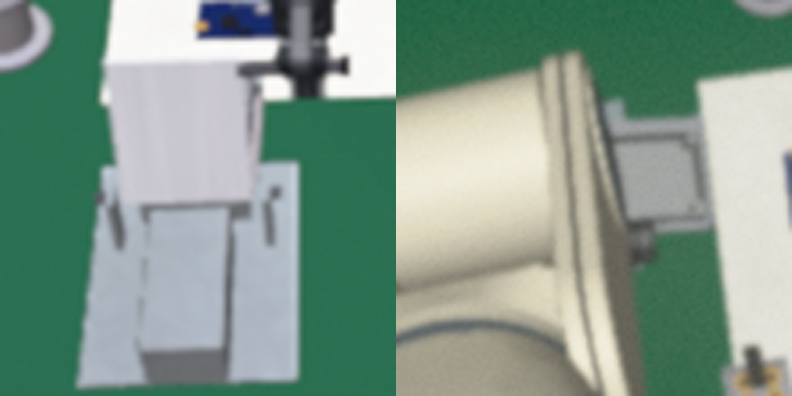

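Call:
apply_moves(series=[0,0,0,0,0,0,0.4,0,0,0,0,0,0,0.4,0,0,0.2,0,0,0,0.4,-0.2,-0.2,1,0,0,-1.5,0.5,-0.6,-0.5,1.7,0,0,-3,1,-0.9,-0.8,1.8,0,0,-4.7,1,-1,-1,1.8,0,0,-6.4,1,-1,-1,1.8,0,0,-8.1,1])

```text
t: 14.0
position: [0.471, 0.0717, 0.2256]
eef_rot: [[-0.809, 0.588, 0.0], [0.588, 0.809, -0.0], [-0.0, -0.0, -1.0]]
force: [0.4, -0.5, -0.1]
opening: 0.0851
grasp_force: 0.0
```

Run:
```python
from h import *
st()
a=capture('side');b=capture('top')
A=cv2.resize(a[170:270,170:270],None,fx=4,fy=4,interpolation=2);B=cv2.resize(b[110:210,180:280],None,fx=4,fy=4,interpolation=2)
for c,x,y in ((A,170,170),(B,180,110)):
    for k in range(0,100,10):
        cv2.putText(c,str(x+k),(4*k,9),0,.3,(255,0,0),1);cv2.line(c,(4*k,0),(4*k,4),(255,0,0),1)
        cv2.putText(c,str(y+k),(4,4*k+4),0,.3,(255,0,0),1);cv2.line(c,(0,4*k),(4,4*k),(255,0,0),1)
cv2.imwrite('pics/s5.png',np.hstack([A,B])[:,:,::-1])
for z in (.01,.02,.03): print(z,proj('top',(.6,.04,z)),proj('side',(.6,.04,z)))
for n in('side','top'):print([(np.round(r['centre']),round(r['conf'],2)) for r in find_in(n,'housing_c')[:2]])
```

```text
t 14.0 p [0.471  0.0717 0.2256] psi 54.0 z [ 0. -0. -1.] q [  7.  13. 112.  -0.  55. -47.] op 0.0851 f [ 0.4 -0.5 -0.1]
0.01 [246.26810361 161.53658145] [215.17101427 216.03924664]
0.02 [246.07800288 160.81609826] [214.83831317 213.48778999]
0.03 [245.88427016 160.08184978] [214.50040147 210.89637376]
[]
[(array([263., 231.]), 0.66), (array([220., 148.]), 0.46)]
```

View pics/s5.png

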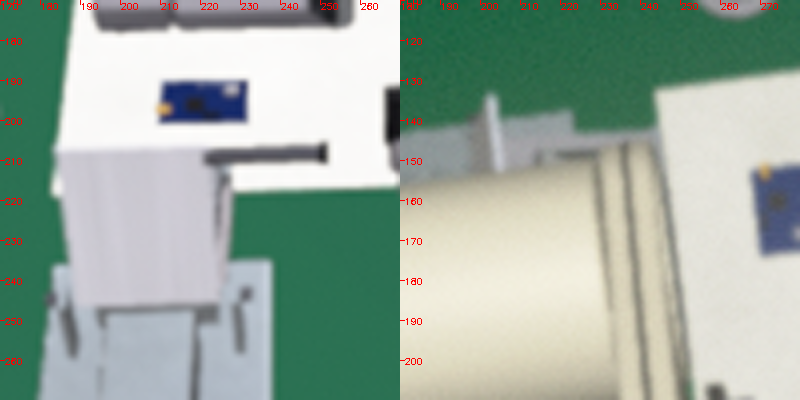

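```bash
cat >> h.py <<'E'
from scipy.spatial.transform import Rotation as Ro
def goal(p,psi,tilt=0,axis_yaw=0):
    """tool down with y-yaw psi, then tilted (deg) about horizontal axis"""
    s=st(); R=Ro.from_matrix(s['eef_rot'])
    c,k=np.cos(np.radians(psi)),np.sin(np.radians(psi))
    y=np.array([c,k,0]);z=np.array([0,0,-1.]);x=np.cross(y,z)
    a=np.radians(axis_yaw)
    G=Ro.from_rotvec(np.radians(tilt)*np.array([np.cos(a),np.sin(a),0]))*Ro.from_matrix(np.c_[x,y,z])
    print('shift',np.round((np.array(p)-s['position'])/.05,2),'rot',np.round((G*R.inv()).as_rotvec(degrees=True)/5,2))
E
python3 - <<'E'
from h import *
goal((.603,.059,.12),5.3,20,5.3)
E
```

```text
t 14.2 p [0.4721 0.0727 0.2248] psi 54.6 z [ 0.  0. -1.] q [  7.  13. 112.   0.  55. -47.] op 0.0855 f [-0.9 -0.4  0.3]
shift [ 2.62 -0.27 -2.1 ] rot [ 3.57  2.06 -9.77]
```

Call:
apply_moves(series=[0.6,-0.3,0,0.5,0.3,-1.4,1,1.2,-0.4,0,1,0.6,-2.8,1,1.8,-0.4,0,1.5,0.9,-4.2,1,2.4,-0.4,0,2,1.2,-5.6,1,2.62,-0.3,-0.3,2.6,1.5,-7.1,1,2.62,-0.27,-0.9,3.2,1.8,-8.6,1,2.62,-0.27,-1.6,3.57,2.06,-9.77,1,2.62,-0.27,-2.1,3.57,2.06,-9.77,1])

```text
t: 15.0
position: [0.6021, 0.0587, 0.1169]
eef_rot: [[-0.081, 0.996, -0.034], [0.936, 0.088, 0.341], [0.343, -0.004, -0.939]]
force: [-0.5, 0.8, -0.1]
opening: 0.0857
grasp_force: 0.0
```

Run:
```python
from h import *
goal((.601,.0796,.0424),5.3,20,5.3)
```

```text
t 15.0 p [0.6021 0.0587 0.1169] psi 5.1 z [-0.034  0.341 -0.939] q [ -5.  34.  99.  25.  53. -26.] op 0.0857 f [-0.5  0.8 -0.1]
shift [-0.02  0.42 -1.49] rot [-0.01 -0.05  0.05]
```

Call:
apply_moves(series=[0,0.1,-0.4,0,0,0,1,0,0.22,-0.8,0,0,0,1,0,0.32,-1.15,0,0,0,1,0,0.39,-1.38,0,0,0,1,0,0.42,-1.48,0,0,0,1,0,0.42,-1.48,0,0,0,1])

```text
t: 15.6
position: [0.603, 0.0805, 0.045]
eef_rot: [[-0.083, 0.996, -0.033], [0.936, 0.089, 0.34], [0.342, -0.002, -0.94]]
force: [-0.9, -0.3, 1.2]
opening: 0.0855
grasp_force: 0.0
```

Call:
apply_moves(series=[0,0,0,0,0,0,0.5,0,0,0,0,0,0,0.5,0,0,0,0,0,0,0.5,0,0,0,0,0,0,0.5,0,0,0,0,0,0,0.5], grip_force=40)

```text
t: 16.1
position: [0.604, 0.08, 0.0466]
eef_rot: [[-0.083, 0.996, -0.03], [0.936, 0.088, 0.34], [0.342, 0.0, -0.94]]
force: [0.5, -1.6, 7.7]
opening: 0.0627
grasp_force: 44.5
```

Call:
apply_moves(series=[0.03,-0.2,0.6,0,0,0,0.5,0.06,-0.4,1.2,0,0,0,0.5,0.06,-0.6,1.8,0,0,0,0.5,0,-1,2.2,-0.8,-0.07,0,0.5,0,-1.5,2.2,-1.8,-0.16,0,0.5,0,-2.2,2.2,-2.8,-0.25,0,0.5,0,-2.8,2.2,-3.6,-0.32,0,0.5,0,-3.2,2.2,-4,-0.37,0,0.5])

```text
t: 16.9
position: [0.6031, -0.081, 0.1559]
eef_rot: [[-0.088, 0.996, 0.001], [0.996, 0.088, -0.005], [-0.005, 0.0, -1.0]]
force: [0.3, 0.5, -1.3]
opening: 0.0623
grasp_force: 45.0
```

Run:
```python
from h import *
goal((.572,-.172,.11),-83.8)
```

```text
t 16.9 p [ 0.6031 -0.081   0.1559] psi 5.1 z [ 0.001 -0.005 -1.   ] q [ -9.  29.  99.  -0.  52. -14.] op 0.0623 f [ 0.3  0.5 -1.3]
shift [-0.62 -1.82 -0.92] rot [  0.05  -0.03 -17.77]
```

Call:
apply_moves(series=[-0.2,-0.5,0,0,0,-1.7,0.5,-0.4,-1,0,0,0,-3.4,0.5,-0.6,-1.4,0,0,0,-5.1,0.5,-0.62,-1.8,0,0,0,-6.8,0.5,-0.62,-1.8,0,0,0,-8.5,0.5,-0.62,-1.8,0,0,0,-10.2,0.5,-0.62,-1.8,0,0,0,-11.9,0.5,-0.62,-1.8,0,0,0,-13.6,0.5])

```text
t: 17.7
position: [0.5719, -0.1699, 0.1554]
eef_rot: [[0.894, 0.449, -0.002], [0.449, -0.894, -0.001], [-0.002, -0.0, -1.0]]
force: [0.2, 0.3, -1.4]
opening: 0.0625
grasp_force: 45.1
```

Call:
apply_moves(series=[0,0,-0.2,0,0,-1.7,0.5,0,0,-0.5,0,0,-3.4,0.5,0,0,-0.9,0,0,-4.2,0.5,0,0,-0.9,0,0,-4.2,0.5,0,0,-0.9,0,0,-4.2,0.5])

```text
t: 18.2
position: [0.5719, -0.1698, 0.1104]
eef_rot: [[0.994, 0.107, -0.003], [0.107, -0.994, 0.0], [-0.003, -0.001, -1.0]]
force: [-0.2, -0.2, -1.2]
opening: 0.0624
grasp_force: 45.0
```

Run:
```python
from h import *
goal((.572,-.172,.062),-83.8)
a=capture('side');b=capture('top')
A=cv2.resize(a[95:195,175:275],None,fx=4,fy=4,interpolation=2);B=cv2.resize(b[110:210,280:380],None,fx=4,fy=4,interpolation=2)
for c,x,y in ((A,175,95),(B,280,110)):
    for k in range(0,100,10):
        cv2.putText(c,str(x+k),(4*k,9),0,.3,(255,0,0),1);cv2.line(c,(4*k,0),(4*k,4),(255,0,0),1)
        cv2.putText(c,str(y+k),(4,4*k+4),0,.3,(255,0,0),1);cv2.line(c,(0,4*k),(4,4*k),(255,0,0),1)
cv2.imwrite('pics/s6.png',np.hstack([A,B])[:,:,::-1])
```

```text
t 18.2 p [ 0.5719 -0.1698  0.1104] psi -83.8 z [-0.003  0.    -1.   ] q [-18.  32. 101.  -0.  47.  66.] op 0.0624 f [-0.2 -0.2 -1.2]
shift [ 0.   -0.04 -0.97] rot [-0.   -0.03  0.01]
```

View pics/s6.png

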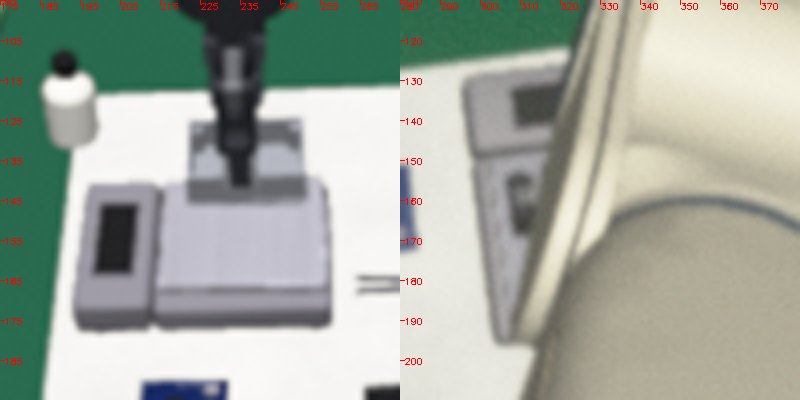

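Call:
apply_moves(series=[0.06,-0.04,-0.3,0,0,0,0.5,0.06,-0.04,-0.55,0,0,0,0.5,0.06,-0.04,-0.75,0,0,0,0.5,0.06,-0.04,-0.87,0,0,0,0.5,0.06,-0.04,-0.94,0,0,0,0.5,0.06,-0.04,-1,0,0,0,0.5,0.06,-0.04,-1,0,0,0,0.5])

```text
t: 19.0
position: [0.5753, -0.1718, 0.0604]
eef_rot: [[0.994, 0.105, -0.002], [0.105, -0.994, -0.0], [-0.002, -0.0, -1.0]]
force: [-0.1, 0.4, -1.3]
opening: 0.0623
grasp_force: 45.0
```

Call:
apply_moves(series=[0,0,-0.04,0,0,0,0.5,0,0,-0.04,0,0,0,0.5,0,0,-0.04,0,0,0,0.5])

```text
t: 19.3
position: [0.5756, -0.1719, 0.0599]
eef_rot: [[0.994, 0.106, -0.001], [0.106, -0.994, -0.0], [-0.001, 0.0, -1.0]]
force: [-3.1, 0.8, 9.2]
opening: 0.0622
grasp_force: 46.2
```

Call:
apply_moves(series=[0,0,0.02,0,0,0,0.5,0,0,0.02,0,0,0,1,0,0,0.02,0,0,0,1,0,0,0.02,0,0,0,1,0,0,0.02,0,0,0,1,0,0,0.8,0,0,0,1,0,0,1.5,0,0,0,1,0,0,1.8,0,0,0,1])

```text
t: 20.1
position: [0.5767, -0.1723, 0.1514]
eef_rot: [[0.994, 0.105, 0.002], [0.105, -0.994, -0.001], [0.002, 0.002, -1.0]]
force: [0.9, -0.3, 0.3]
opening: 0.0856
grasp_force: 0.0
```

Run:
```python
from h import *
goal((.4623,.0042,.13),-80)
im=capture('side'); cv2.imwrite('pics/s7.png',im[:,:,::-1])
a=.04;b=.032
c,s=np.cos(.11),np.sin(.11)
print([np.round(proj('side',(.573+c*x-s*y,-.172+s*x+c*y,.064)),1).tolist() for x,y in ((a,b),(-a,b),(-a,-b),(a,-b))])
print([(np.round(r['centre'],1),round(r['conf'],2)) for r in find_in('side','housing_c')[:3]],proj('side',(.573,-.172,.055)))
```

```text
t 20.1 p [ 0.5767 -0.1723  0.1514] psi -83.9 z [ 0.002 -0.001 -1.   ] q [-18.  29. 100.  -0.  51.  66.] op 0.0856 f [ 0.9 -0.3  0.3]
shift [-2.29  3.53 -0.43] rot [0.01 0.03 0.79]
[[220.2, 153.3], [249.6, 152.6], [249.2, 137.7], [221.0, 138.3]]
[(array([236.4, 147.6]), 0.61)] [235.14297491 147.80297083]
```

Call:
apply_moves(series=[-0.6,0.8,0,0,0,0.8,0.5,-1.1,1.6,0,0,0,0.8,0.5,-1.6,2.4,-0.2,0,0,0.8,0.5,-2,3.1,-0.4,0,0,0.8,0.5,-2.27,3.53,-0.45,0,0,0.8,0.5,-2.27,3.53,-0.45,0,0,0.8,0.5,-2.27,3.53,-0.45,0,0,0.8,0.5])

```text
t: 20.9
position: [0.4612, 0.0049, 0.1251]
eef_rot: [[0.984, 0.176, -0.003], [0.176, -0.984, -0.0], [-0.003, -0.0, -1.0]]
force: [-0.2, -0.6, -0.2]
opening: 0.0426
grasp_force: 0.0
```

Run:
```python
from h import *
goal((.4623,.0042,.047),-80)
im=capture('side')
# black tab blob
h=im[180:215,255:300].astype(int).max(2); m=(h<45)
print(m.sum(0).tolist()); 
ys,xs=np.nonzero(m); print(xs.mean()+255,ys.mean()+180)
print(proj('side',(.4623,.0042,.058)),proj('top',(.4623,.0042,.058)))
for n in('side','top'):
  capture(n); print(n,[(np.round(r['centre'],1),round(r['conf'],2)) for r in find_in(n,'cup_tab')[:4]])
```

```text
t 20.9 p [0.4612 0.0049 0.1251] psi -79.9 z [-0.003 -0.    -1.   ] q [ -1.  21. 118.  -0.  41.  79.] op 0.0426 f [-0.2 -0.6 -0.2]
shift [ 0.02 -0.01 -1.56] rot [ 0.   -0.04 -0.03]
[0, 0, 0, 0, 0, 0, 0, 0, 0, 0, 0, 0, 10, 12, 11, 11, 11, 12, 13, 17, 13, 5, 0, 0, 0, 0, 0, 0, 0, 0, 0, 0, 0, 0, 0, 0, 0, 0, 0, 0, 0, 0, 0, 0, 0]
271.4956521739131 196.50434782608696
[271.29007193 195.82108941] [259.82180387 211.66892095]
side [(array([342.3, 123.7]), 0.89), (array([237.6, 347.9]), 0.78), (array([284.9, 209.6]), 0.68), (array([340.1, 158. ]), 0.67)]
top [(array([399.3, 286. ]), 0.77), (array([130.6, 195.8]), 0.75), (array([258.9, 225.2]), 0.38)]
```

Consistent: tab at predicted pixel (271,196). Descend and grip.

Call:
apply_moves(series=[0.02,0,-0.4,0,0,0,0.5,0.02,0,-0.8,0,0,0,0.5,0.02,0,-1.2,0,0,0,0.5,0.02,0,-1.45,0,0,0,0.5,0.02,0,-1.55,0,0,0,0.5,0.02,0,-1.55,0,0,0,0.5,0.02,0,-1.55,0,0,0,0,0.02,0,-1.55,0,0,0,0])

```text
t: 21.95
position: [0.4633, 0.0047, 0.0492]
eef_rot: [[0.985, 0.174, -0.0], [0.174, -0.985, -0.0], [-0.0, 0.0, -1.0]]
force: [-0.2, 0.5, -0.6]
opening: 0.0146
grasp_force: 0.0
```

Call:
apply_moves(series=[0,0,0,0,0,0,0,0,0,0,0,0,0,0,0,0,0,0,0,0,0,0,0,0,0,0,0,0,0,0,0.3,0,0,0,0,0,0,0.6,0,0,0,0], grip_force=60)

```text
t: 22.55
position: [0.4622, 0.0047, 0.0786]
eef_rot: [[0.985, 0.175, -0.003], [0.175, -0.985, -0.0], [-0.003, -0.0, -1.0]]
force: [0.4, -0.8, -3.3]
opening: 0.0113
grasp_force: 58.6
```

Run:
```python
from h import *
goal((.6745,-.1614,.16),-84)
f=np.array([-.9945,-.1045,0]);L=np.array([.593,-.170,.078])
for d in range(0,61,5):
    t=np.radians(d);c,s=np.cos(t),np.sin(t)
    p=L+f*(-.082*c+.0395*s)+np.array([0,0,.082*s+.0395*c])
    if d==0:p0=p
    print(d,np.round(p,4),np.round((p-p0)/.05,2),np.round(d/5*np.array([.1045,-.9945]),2))
```

```text
t 22.55 p [0.4622 0.0047 0.0786] psi -79.9 z [-0.003 -0.    -1.   ] q [ -1.  27. 119.  -0.  35.  79.] op 0.0113 f [ 0.4 -0.8 -3.3]
shift [ 4.25 -3.32  1.63] rot [ 0.   -0.03 -0.81]
0 [ 0.6745 -0.1614  0.1175] [0. 0. 0.] [ 0. -0.]
5 [ 0.6708 -0.1618  0.1245] [-0.07 -0.01  0.14] [ 0.1  -0.99]
10 [ 0.6665 -0.1623  0.1311] [-0.16 -0.02  0.27] [ 0.21 -1.99]
15 [ 0.6616 -0.1628  0.1374] [-0.26 -0.03  0.4 ] [ 0.31 -2.98]
20 [ 0.6562 -0.1634  0.1432] [-0.37 -0.04  0.51] [ 0.42 -3.98]
25 [ 0.6503 -0.164   0.1485] [-0.48 -0.05  0.62] [ 0.52 -4.97]
30 [ 0.644  -0.1646  0.1532] [-0.61 -0.06  0.71] [ 0.63 -5.97]
35 [ 0.6373 -0.1653  0.1574] [-0.75 -0.08  0.8 ] [ 0.73 -6.96]
40 [ 0.6302 -0.1661  0.161 ] [-0.89 -0.09  0.87] [ 0.84 -7.96]
45 [ 0.6229 -0.1669  0.1639] [-1.03 -0.11  0.93] [ 0.94 -8.95]
50 [ 0.6153 -0.1677  0.1662] [-1.18 -0.12  0.97] [ 1.04 -9.94]
55 [ 0.6076 -0.1685  0.1678] [-1.34 -0.14  1.01] [  1.15 -10.94]
60 [ 0.5998 -0.1693  0.1688] [-1.5  -0.16  1.03] [  1.25 -11.93]
```

Call:
apply_moves(series=[0.05,-0.04,0.3,0,0,0,0,0.17,-0.13,0.6,0,0,0,0,0.37,-0.29,0.9,0,0,0,0,0.63,-0.49,1.2,0,0,0,0,0.93,-0.73,1.45,0,0,-0.2,0,1.27,-0.99,1.6,0,0,-0.4,0,1.61,-1.26,1.65,0,0,-0.6,0,1.95,-1.53,1.65,0,0,-0.8,0])

```text
t: 23.35
position: [0.5609, -0.0723, 0.1616]
eef_rot: [[0.994, 0.105, -0.001], [0.105, -0.994, -0.0], [-0.001, 0.0, -1.0]]
force: [-0.9, 0.3, -1.4]
opening: 0.0114
grasp_force: 58.7
```

Call:
apply_moves(series=[0.34,-0.27,0,0,0,0,0,0.68,-0.54,0,0,0,0,0,1.02,-0.8,0,0,0,0,0,1.36,-1.07,0,0,0,0,0,1.66,-1.3,0,0,0,0,0,1.92,-1.5,0,0,0,0,0,2.12,-1.66,0,0,0,0,0,2.25,-1.76,0,0,0,0,0])

```text
t: 24.15
position: [0.673, -0.1603, 0.1606]
eef_rot: [[0.994, 0.105, -0.002], [0.105, -0.994, 0.0], [-0.002, -0.0, -1.0]]
force: [-0.4, -0.3, -2.2]
opening: 0.0108
grasp_force: 58.7
```

Run:
```python
from h import *
goal((.6745,-.1614,.1175),-84)
```

```text
t 24.15 p [ 0.673  -0.1603  0.1606] psi -84.0 z [-0.002  0.    -1.   ] q [-14.  35.  87.  -0.  58.  70.] op 0.0108 f [-0.4 -0.3 -2.2]
shift [ 0.03 -0.02 -0.86] rot [-0.   -0.03 -0.01]
```

Call:
apply_moves(series=[-0.03,-0.01,-0.05,0.05,-0.5,0,0,-0.05,-0.02,-0.1,0.1,-1,0,0,-0.09,-0.03,-0.16,0.15,-1.5,0,0,-0.13,-0.04,-0.22,0.21,-2,0,0,-0.18,-0.05,-0.27,0.26,-2.5,0,0,-0.23,-0.05,-0.31,0.31,-3,0,0,-0.29,-0.06,-0.33,0.37,-3.5,0,0,-0.34,-0.06,-0.35,0.42,-4,0,0])

```text
t: 24.95
position: [0.6551, -0.1625, 0.1434]
eef_rot: [[0.934, 0.106, 0.341], [0.099, -0.994, 0.036], [0.343, 0.0, -0.939]]
force: [0.4, 0.4, -2.0]
opening: 0.011
grasp_force: 58.7
```

```bash
cat >> h.py <<'E'
def lip():
    s=st(); R=np.array(s['eef_rot']); f=np.array([-.9945,-.1045,0])
    cz=-R[:,2]; cy=-R[:,1]*np.sign(R[1,1]*1) ; cx=-R[:,0] if R[0,0]>0 else R[:,0]
    print('lip',np.round(s['position']+.082*cx-.0395*cz,4),'tilt',np.degrees(np.arccos(cz[2])))
E
python3 - <<'E'
from h import *
lip(); im=capture('side'); c=cv2.resize(im[100:190,170:300],None,fx=5,fy=5,interpolation=2); cv2.imwrite('pics/s8.png',c[:,:,::-1])
h=cv2.cvtColor(im,cv2.COLOR_RGB2HSV); m=(h[...,1]>90)&(h[...,0]>10)&(h[...,0]<35); ys,xs=np.nonzero(m[110:200,190:300]); print(len(xs),xs.mean()+190 if len(xs) else 0,ys.mean()+110 if len(xs) else 0)
E
```

```text
t 24.95 p [ 0.6551 -0.1625  0.1434] psi -83.9 z [ 0.341  0.036 -0.939] q [-18.  29. 103.  16.  30.  52.] op 0.011 f [ 0.4  0.4 -2. ]
lip [ 0.592  -0.1692  0.0781] tilt 20.0597346978161
45 210.3111111111111 138.75555555555556
```

Call:
apply_moves(series=[-0.055,0,0.055,0.05,-0.5,0,0,-0.11,-0.01,0.11,0.1,-1,0,0,-0.175,-0.02,0.155,0.16,-1.5,0,0,-0.24,-0.02,0.2,0.21,-2,0,0,-0.31,-0.03,0.245,0.26,-2.5,0,0,-0.38,-0.04,0.29,0.31,-3,0,0,-0.45,-0.05,0.325,0.37,-3.5,0,0,-0.52,-0.05,0.36,0.42,-4,0,0])

```text
t: 25.8
position: [0.6301, -0.1651, 0.1622]
eef_rot: [[0.759, 0.106, 0.643], [0.081, -0.994, 0.068], [0.646, 0.001, -0.763]]
force: [-0.9, 0.4, -1.4]
opening: 0.0112
grasp_force: 58.9
```

Call:
apply_moves(series=[-0.07,-0.01,0.03,0.05,-0.5,0,0,-0.14,-0.02,0.06,0.1,-1,0,0,-0.21,-0.02,0.08,0.16,-1.5,0,0,-0.29,-0.03,0.1,0.21,-2,0,0,-0.37,-0.04,0.12,0.26,-2.5,0,0,-0.45,-0.05,0.14,0.31,-3,0,0,-0.45,-0.05,0.14,0.31,-3,0,0,-0.45,-0.05,0.14,0.31,-3,0,0])

```text
t: 26.6
position: [0.6076, -0.1678, 0.1685]
eef_rot: [[0.568, 0.105, 0.816], [0.061, -0.994, 0.086], [0.821, 0.001, -0.571]]
force: [-0.5, -0.1, -1.6]
opening: 0.0114
grasp_force: 59.0
```

Run:
```python
from h import *
lip(); 
for n in ('side','top'):
    im=capture(n); h=cv2.cvtColor(im,cv2.COLOR_RGB2HSV); m=((h[...,1]>90)&(h[...,0]>10)&(h[...,0]<35)).astype(np.uint8)
    k,l,st_,c=cv2.connectedComponentsWithStats(m); print(n,[(st_[i,4],np.round(c[i])) for i in range(1,k) if st_[i,4]>5])
print(proj('side',(.573,-.172,.05)),proj('top',(.573,-.172,.05)))
```

```text
t 26.6 p [ 0.6076 -0.1678  0.1685] psi -84.0 z [ 0.816  0.086 -0.571] q [-29.  29. 125. 126.  36. -65.] op 0.0114 f [-0.5 -0.1 -1.6]
lip [ 0.5932 -0.1694  0.0786] tilt 55.15479689506814
side [(np.int32(5024), array([173.,  34.])), (np.int32(11), array([157., 104.])), (np.int32(10), array([154., 109.])), (np.int32(11), array([143., 121.])), (np.int32(10), array([146., 127.])), (np.int32(7), array([132., 140.])), (np.int32(85), array([239., 146.])), (np.int32(9), array([136., 147.])), (np.int32(15), array([306., 305.]))]
top [(np.int32(11), array([509.,  34.])), (np.int32(24), array([405.,  52.])), (np.int32(7), array([367.,  51.])), (np.int32(11), array([378.,  54.])), (np.int32(15), array([331.,  60.])), (np.int32(11), array([414.,  57.])), (np.int32(9), array([343.,  69.])), (np.int32(8), array([367.,  70.])), (np.int32(16), array([408.,  71.])), (np.int32(7), array([163., 247.]))]
[235.22179251 149.17119134] [328.49595939 167.89032513]
```

Call:
apply_moves(series=[0.25,0.02,0.1,-0.17,1.6,0,0,0.48,0.04,0.1,-0.34,3.2,0,0,0.7,0.06,0.1,-0.5,4.8,0,0,0.92,0.09,0.05,-0.67,6.4,0,0,1.1,0.11,0,-0.84,8,0,0,1.24,0.12,-0.05,-1,9.6,0,0,1.34,0.13,-0.1,-1.15,10.95,0,0,1.34,0.13,-0.1,-1.15,10.95,0,0])

```text
t: 27.5
position: [0.6716, -0.154, 0.1643]
eef_rot: [[0.894, 0.156, 0.419], [0.109, -0.985, 0.133], [0.434, -0.073, -0.898]]
force: [-0.3, 1.0, -2.1]
opening: 0.011
grasp_force: 58.8
```

Run:
```python
from h import *
lip(); goal((.4632,.0047,.13),-80)
im=capture('side');  h=cv2.cvtColor(im,cv2.COLOR_RGB2HSV); m=((h[...,1]>90)&(h[...,0]>10)&(h[...,0]<35)).astype(np.uint8)
k,l,st_,c=cv2.connectedComponentsWithStats(m[100:330,180:340]); print([(st_[i,4],np.round(c[i])+[180,100]) for i in range(1,k) if st_[i,4]>3])
```

```text
t 27.5 p [ 0.6716 -0.154   0.1643] psi -81.0 z [ 0.419  0.133 -0.898] q [-21.  29. 103.  32.  31.  37.] op 0.011 f [-0.3  1.  -2.1]
lip [ 0.6148 -0.1577  0.0933] tilt 26.093617027647518
t 27.5 p [ 0.6716 -0.154   0.1643] psi -81.0 z [ 0.419  0.133 -0.898] q [-21.  29. 103.  32.  31.  37.] op 0.011 f [-0.3  1.  -2.1]
shift [-4.17  3.17 -0.69] rot [-1.67  4.95  0.39]
[(np.int32(84), array([239., 146.])), (np.int32(4), array([210., 196.])), (np.int32(15), array([306., 305.]))]
```

Call:
apply_moves(series=[0,0,0,-0.5,1.5,0.1,0,0,0,0,-1,3,0.2,0,-0.3,0.3,0,-1.67,4.9,0.4,0,-1.2,0.9,0,-1.67,4.9,0.4,0,-1.9,1.5,0,-1.67,4.9,0.4,0,-2.6,2,0,-1.67,4.9,0.4,0,-3.3,2.5,0,-1.67,4.9,0.4,0,-3.9,3,-0.1,-1.67,4.9,0.4,0])

```text
t: 28.35
position: [0.4744, -0.0019, 0.1593]
eef_rot: [[0.984, 0.176, 0.009], [0.176, -0.984, 0.005], [0.009, -0.004, -1.0]]
force: [0.6, 0.6, -2.4]
opening: 0.0111
grasp_force: 58.9
```

Run:
```python
from h import *
goal((.4632,.0047,.07),-80)
im=capture('side');  h=cv2.cvtColor(im,cv2.COLOR_RGB2HSV); m=((h[...,1]>90)&(h[...,0]>10)&(h[...,0]<35)).astype(np.uint8)
k,l,st_,c=cv2.connectedComponentsWithStats(m[100:330,180:340]); print([(st_[i,4],np.round(c[i])+[180,100]) for i in range(1,k) if st_[i,4]>3])
for i in range(1,7): print([(np.round(r['centre']),round(r['conf'],2)) for r in find_in('side','spacer%d_c'%i)][:6] if i==1 else '',end='')
capture('top'); print([(np.round(r['centre']),round(r['conf'],2)) for r in find_in('top','spacer1_c')][:7],proj('top',(.573,-.172,.05)))
```

```text
t 28.35 p [ 0.4744 -0.0019  0.1593] psi -79.8 z [ 0.009  0.005 -1.   ] q [ -2.  19. 116.   0.  45.  78.] op 0.0111 f [ 0.6  0.6 -2.4]
shift [-0.22  0.13 -1.79] rot [-0.06  0.1  -0.03]
[(np.int32(83), array([239., 146.])), (np.int32(4), array([210., 196.])), (np.int32(15), array([306., 305.]))]
[(array([192., 120.]), 0.35), (array([154., 193.]), 0.32), (array([216., 163.]), 0.15)][] [328.49595939 167.89032513]
```

Call:
apply_moves(series=[-0.1,0.05,-0.3,0,0.05,0,0,-0.16,0.1,-0.8,0,0.05,0,0,-0.16,0.1,-1.3,0,0.05,0,0,-0.16,0.1,-1.7,0,0.05,0,0,-0.16,0.1,-2,0,0.05,0,0,-0.16,0.1,-2.12,0,0.05,0,0,-0.16,0.1,-2.16,0,0.05,0,0,-0.16,0.1,-2.16,0,0.05,0,0])

```text
t: 29.35
position: [0.4688, 0.0011, 0.051]
eef_rot: [[0.985, 0.175, 0.003], [0.175, -0.985, 0.003], [0.004, -0.002, -1.0]]
force: [-0.2, -0.5, -1.9]
opening: 0.011
grasp_force: 59.0
```

Run:
```python
from h import *
goal((.4632,.0047,.0485),-80)
```

```text
t 29.35 p [0.4688 0.0011 0.051 ] psi -79.9 z [ 0.003  0.003 -1.   ] q [ -1.  30. 119.   0.  31.  78.] op 0.011 f [-0.2 -0.5 -1.9]
shift [-0.11  0.07 -0.05] rot [-0.03  0.04 -0.01]
```

Call:
apply_moves(series=[0,0,-0.03,0,0,0,0,0,0,-0.06,0,0,0,0,0,0,-0.06,0,0,0,0])

```text
t: 29.65
position: [0.469, 0.0012, 0.0493]
eef_rot: [[0.985, 0.175, 0.004], [0.175, -0.985, 0.002], [0.005, -0.002, -1.0]]
force: [-2.4, -0.4, 13.8]
opening: 0.0112
grasp_force: 61.2
```

Contact; ease, release, and rise straight up.

Call:
apply_moves(series=[0,0,0.03,0,0,0,0,0,0,0.03,0,0,0,0.4,0,0,0.03,0,0,0,0.4,0,0,0.03,0,0,0,0.4,0,0,0.6,0,0,0,0.4,0,0,1.3,0,0,0,0.4,0,0,2,0,0,0,0.4,-0.6,0,2.4,0,0,0,0.4])

```text
t: 30.45
position: [0.4422, 0.0012, 0.1706]
eef_rot: [[0.984, 0.175, 0.009], [0.175, -0.985, 0.002], [0.01, -0.001, -1.0]]
force: [0.0, 0.2, -0.6]
opening: 0.0343
grasp_force: 0.0
```

Call:
apply_moves(series=[-0.8,0,1,0,0,0,0.4,-1,0,1.5,0,0,0,0.4,-1,0,1.5,0,0,0,0.4,-1,0,1.5,0,0,0,0.4])

```text
t: 30.85
position: [0.3884, 0.0012, 0.2434]
eef_rot: [[0.985, 0.175, 0.005], [0.175, -0.985, 0.002], [0.005, -0.001, -1.0]]
force: [0.3, -0.1, 0.1]
opening: 0.0341
grasp_force: 0.0
```

Run:
```python
from h import *
st()
im=capture('side');  h=cv2.cvtColor(im,cv2.COLOR_RGB2HSV); m=((h[...,1]>90)&(h[...,0]>10)&(h[...,0]<35)).astype(np.uint8)
k,l,st_,c=cv2.connectedComponentsWithStats(m[100:330,180:340]); print([(st_[i].tolist(),np.round(c[i])+[180,100]) for i in range(1,k) if st_[i,4]>3])
hh=im[180:215,255:300].astype(int).max(2); ys,xs=np.nonzero(hh<45); print(len(xs),xs.mean()+255,ys.mean()+180,proj('side',(.469,.0012,.058)))
o=np.hstack([cv2.resize(im[110:170,200:270],None,fx=6,fy=6,interpolation=2),cv2.resize(im[170:230,245:315],None,fx=6,fy=6,interpolation=2)[:360]])
cv2.imwrite('pics/fin.png',cv2.resize(o,(800,343))[:,:,::-1])
print(st_ is None,[(o,np.round(find_in('side',o)[0]['centre'])) for o in ('flux','spool','board1') if find_in('side',o)])
```

```text
t 30.85 p [0.3884 0.0012 0.2434] psi -79.9 z [ 0.005  0.002 -1.   ] q [ -2.   3. 121.   0.  55.  78.] op 0.0341 f [ 0.3 -0.1  0.1]
[([53, 41, 12, 11, 86], array([239., 146.])), ([30, 96, 2, 2, 4], array([210., 196.])), ([124, 204, 5, 4, 15], array([306., 305.]))]
105 269.0190476190476 197.22857142857143 [268.63994881 194.76644366]
False [('flux', array([193., 121.])), ('spool', array([158., 191.])), ('board1', array([312., 289.]))]
```

Run:
```python
from h import *
for n,(x0,x1,y0,y1) in (('top',(312,346,154,182)),('side',(218,254,136,158))):
    im=capture(n).astype(int); d=(im[...,0]-im[...,2])[y0:y1,x0:x1]
    print(n,'brass px all',((im[...,0]-im[...,2]>40)).sum())
    for r in d: print(''.join('#' if v>60 else '+' if v>35 else '.' if v>15 else ' ' for v in r))
```

```text
top brass px all 1034
                                  
                                  
                                  
                                  
                                  
                                  
                                  
          ...                     
         .+++.                    
        .+###+.                   
        +##+#+......              
        +##+##++###+.  .....      
        .####++#####+..+++++      
        .++++.+#####+..####+.     
        .... .+#####+.+##+##.     
       .+++.  .+###+..+#####+     
      .+###.   .....  .#####.     
      +####+     ..   .+####+     
      +####+.   ....   +#####.    
      +####+   .++++.  +#####.    
      .+#++.  .+#+#+.  +#####.    
      ....    .##+##.  .#####.    
              .+###+.   .+++.     
               .+##+.    ...      
                ....              
                                  
                                  
                                  
side brass px all 5286
                                    
                                    
                                    
                                    
                                    
                 .+++.++#+.         
                .+#########.        
                .##########.        
                 #########+         
                .+########+         
               .#####+####+         
               +####+.+####.        
               #####  +####.        
             ..####+  +####.        
            +++####+  +###+         
           .##+##+++..+##++         
            +++++.........          
            ...
```

```bash
python3 -c "
from station import workorder
print(workorder.sign_off())"
```

```text
the job is handed in; nothing more can be done
None
```

The job is handed in at about 31 s of the 72 s allowed: the housing lies open side up on the scale with all six spacers visible in it from the top camera, and the cup has been set back on the bench and let go; no verdict came back.

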